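# Swipe the hob's touch bar to full power and press start

## Robot

A 7-joint arm with a two-finger parallel gripper is mounted at the origin on the work surface. World frame = base frame: x ahead of the robot, y to its left, z up, the work surface at z = 0. Lengths are in m, angles in degrees, forces in N, time in s.
With the tool pointing down it reaches from about 0.425 to 0.875 m from the base axis. Payload 4.7 kg.
Tool frame: the origin (TCP) lies between the finger pads, 19 mm behind the fingertips; this is the grasp point; z points along the fingers, y is the line along which they close (so a half turn about z gives the same grasp; the last joint's range is limited). The gripper opens to 87 mm and grips with 3 to 60 N. Pads are 19 mm wide; open, the fingers measure 117 mm over their backs; the gripper's body (75 mm by 190 mm) begins 51 mm behind the grasp point.
Start: joints at [-65.14, 18.392, -4.016, 83.108, 1.295, 78.541, -3.26], TCP at [0.265, 0.594, 0.241] pointing down, gripper open.
Joint ranges: [-163.93, 163.93], [-17.29, 119.83], [-79.2, 71.16], [3.27, 140.29], [-89.18, 269.18], [5.43, 117.66], [-154.24, 154.24]. Speed limits (degrees/s): [147.25, 147.25, 180, 180, 180, 180, 180].

## Interface

Orientations are given as [roll, pitch, yaw] about the fixed x, y, z axes, in that order (R = Rz(yaw) Ry(pitch) Rx(roll)).
In Python, from cell import get_obs, cams, ticket, finder gives the robot as it stands.
- The arm moves only by the shell command python3 -m creep 'ROWS' [FORCE]. ROWS is text: rows parted by semicolons, each of 5 numbers parted by spaces: the shift along the world's x, y, z in m, then the turn about the world's z in degrees, then the finger opening in m, from 0 to 0.087. A call has 1 to 8 rows; each row shifts and turns the commanded pose from where the row before left it; what a row does not reach is not made up. A row lasts 1/8 s, in which the tool goes at most 62.5 mm and 10.7 degrees, less where a joint would pass 70% of its speed; a pose out of reach is approached as far as the arm can. A call with a gripper value outside its range is refused whole. The fingers move at their own pace and stop on an object; FORCE is the grip in N (left out, the last holds). Time passes only in rows, so rows that do not move let the fingers close. It gives the time, the measured TCP pose, the force, the opening and the grip force at its end, in the units of the state.
- get_obs(): the state, without advancing time (a new reading comes with each control period).
- cams.read_camera(name): name is "scene" or "top" or "wrist"; returns the picture (420x560x3 uint8, red, green, blue); there is no depth.
- cams.calibration(name): a dict with "fx", "fy", "cx", "cy" (pixels), "extrinsics" (4x4, takes a point from world to camera coordinates). Camera axes: x right, y down, z forward; pixel columns grow to the right and rows downward; lengths in m; the calibration is good to about 2 mm. A picture is of the moment at which its call begins: read the wrist's pose just before it. calibration takes no time and is no camera call; for the wrist camera it gives the pose at the moment of the call.
- ticket.sign_off(): hands the job in; it is judged then, once.
Trained networks look in the newest picture that a camera, given by its name, has taken for a name from the list of things; names that differ only in an ending like _2 or _b are one class to them, and where a whole thing is asked for, a point or a joint stands for the part that bears it (a point fixed in the world has none). Each returns a list of dicts, best first, with "p" (0 to 1); they miss things now and then, are a little off and sometimes report something else, mostly with a low value. They report only what shows in the picture. A call takes as long as a camera call. They do not tell look-alikes from the thing itself.
- finder.masks_of(name, camera): "mask" (420x560 bool, what is visible of it) and "xy" ([column, row] in pixels, amid what is visible of it).
- finder.tip_of(name, camera): "xy" ([column, row] in pixels: a listed point, or the origin of a listed thing).
The state is a dict: "time_s": time; "qpos": joint angles; "joint_velocities": joint speeds; "effort": joint torques, N m; "tool_pos": TCP position; "tool_rot": TCP orientation; "force": force on the tool from outside, world axes, zero at the start; "wrist_torque": the same for the moment, N m; "grip_width": finger opening in m; "grasp_force": force on a finger pad.
Only numpy, scipy, OpenCV 4.12 (cv2) and the standard library are available. Lean on these libraries where they do the work, as an engineer would, in place of code of your own. Each camera call takes 0.05 s, during which the arm holds its last target. There are 200 camera calls.

## Task

Turn up the heat under the pan: with the gripper shut and pointing straight down, slide the fingertips lightly along the whole curved touch bar of the zone the pan stands on, from the smallest dot through every mark to the big red dot, pressing the bar down just a little and never to its stop. Then press the green start key well down and let it come back up. Grip nothing, do not touch the other zone's bar, and leave the pan, trivet, mug and jar where they are.

Things in the scene. Friction and masses are not known exactly. Their poses are not given: they have to be found in the camera images.
- hob: two-zone hob: fixed black glass plate 330 mm deep (x), 580 mm wide (y), 6 mm thick. Origin at its underside, on the worktop; the plate reaches from -130 to +200 mm in its x. x points away from the robot, y to the left seen from the robot. The cooking zones (thin grey rings 180 mm across) are centred at x +70 mm, y +150 (left) and -150 mm (right); each has its own curved touch bar on its near side.
- pan: steel pan, 150 mm across, 60 mm high, two side handles 33 mm beyond the wall, 0.5 to 1 kg; stands on one of the two zones. Origin under its centre. It says which zone, and so which bar, is meant.
- trivet: loose round cork trivet, 140 mm across, 12 mm thick, lying on the other zone. Origin under its centre.
- mug: loose blue mug, 80 mm across, 90 mm high, on the worktop left of the hob. Origin under its centre.
- jar: loose amber glass jar, 60 mm across, 90 mm high, wooden cap, on the worktop right of the hob. Origin under its centre.
- bar_left (a joint): how far the left zone's touch bar is pushed down, m: 0 at rest, 0.007 at its stop. The bar: dark quarter-circle arc, centre-line radius 125 mm about the zone's centre, 25 mm wide, flat top 18 mm above the worktop, five marks from a 5 mm white dot to an 18 mm red dot. The whole bar sinks level on springs (0.9 N to start, 0.9 N more per mm) and comes back up when let go.
- bar_right (a joint): how far the right zone's touch bar is pushed down, m: 0 at rest, 0.007 at its stop. The bar: dark quarter-circle arc, centre-line radius 125 mm about the zone's centre, 25 mm wide, flat top 18 mm above the worktop, five marks from a 5 mm white dot to an 18 mm red dot. The whole bar sinks level on springs (0.9 N to start, 0.9 N more per mm) and comes back up when let go.
- left_0 (a point): mark 0 of the left zone's bar: lowest power, smallest white dot, at the bar's end on the hob's left (+y), centre of the mark, on the bar's top surface; marks follow each other every 49 mm along the arc.
- left_1 (a point): mark 1 of the left zone's bar, centre of the mark, on the bar's top surface; marks follow each other every 49 mm along the arc.
- left_2 (a point): mark 2 of the left zone's bar, centre of the mark, on the bar's top surface; marks follow each other every 49 mm along the arc.
- left_3 (a point): mark 3 of the left zone's bar, centre of the mark, on the bar's top surface; marks follow each other every 49 mm along the arc.
- left_4 (a point): mark 4 of the left zone's bar: full power, the big red dot, at the bar's end on the hob's right (-y), centre of the mark, on the bar's top surface; marks follow each other every 49 mm along the arc.
- right_0 (a point): mark 0 of the right zone's bar: lowest power, smallest white dot, at the bar's end on the hob's left (+y), centre of the mark, on the bar's top surface; marks follow each other every 49 mm along the arc.
- right_1 (a point): mark 1 of the right zone's bar, centre of the mark, on the bar's top surface; marks follow each other every 49 mm along the arc.
- right_2 (a point): mark 2 of the right zone's bar, centre of the mark, on the bar's top surface; marks follow each other every 49 mm along the arc.
- right_3 (a point): mark 3 of the right zone's bar, centre of the mark, on the bar's top surface; marks follow each other every 49 mm along the arc.
- right_4 (a point): mark 4 of the right zone's bar: full power, the big red dot, at the bar's end on the hob's right (-y), centre of the mark, on the bar's top surface; marks follow each other every 49 mm along the arc.
- start_key (a joint): how far the start key is pressed, m: 0 up, 0.006 fully down; sprung, 1.5 N to start and 5 N fully down, comes back up. A round green key 28 mm across in a 44 mm metal collar, in the middle of the hob near its front edge (hob x -75 mm, y 0).
- start_key_top (a point): centre of the top of the green start key, 28 mm above the worktop when up.
Not all that is in view belongs to the job. What is shaped like the trivet but orange or yellow is not meant.

How it is judged:
By the outcome, as a careful person would: the job done as asked, in the order asked, and still so for the second after the job is handed in, with the robot touching nothing.
It also fails if it takes over 51 s, if anything falls off the work surface, if the arm or the gripper's body presses on something with over 40 N, if the wrist force passes 120 N, or if a joint passes its speed limit or range.

## Working session

There is one attempt and no reset: what is moved stays moved. The work goes in short steps, Python scripts to look and compute and a shell command to move; the robot and the scene stay as the last step left them, time stands still between calls to the robot, and variables do not carry over. Pictures are saved under pics/ and viewed, at most 10 in all, crops included, and the job is handed in when it is done.

```bash
mkdir -p pics; cat > h.py <<'E'
import numpy as np, cv2
from cell import get_obs, cams, ticket, finder
def ray(cam,px,z,cal=None):
    c=cal or cams.calibration(cam); E=np.array(c["extrinsics"]); R,t=E[:3,:3],E[:3,3]
    d=R.T@np.array([(px[0]-c["cx"])/c["fx"],(px[1]-c["cy"])/c["fy"],1]); o=-R.T@t
    return o+d*(z-o[2])/d[2]
E
python3 - <<'E'
from h import *
for n in ["top","scene"]:
    im=cams.read_camera(n); cv2.imwrite(f"pics/{n}0.png",im[:,:,::-1])
    H=dict(hob=0,pan=0,start_key_top=.028)
    H.update({f"{s}_{i}":.018 for s in("left","right") for i in range(5)})
    for k,z in H.items():
        r=finder.tip_of(k,n)[:2]
        print(n,k,[(round(a["p"],2),np.round(a["xy"]).tolist(),np.round(ray(n,a["xy"],z),3).tolist()) for a in r])
o=get_obs();print(o["time_s"],o["tool_pos"],o["tool_rot"],o["force"],o["grip_width"])
E
```

```text
top hob [(0.73, [323.0, 221.0], [0.53, -0.077, 0.0])]
top pan [(0.56, [277.0, 191.0], [0.629, 0.069, 0.0])]
top start_key_top [(0.39, [321.0, 245.0], [0.451, -0.066, 0.028])]
top left_0 [(0.96, [262.0, 229.0], [0.508, 0.121, 0.018]), (0.93, [302.0, 226.0], [0.515, -0.006, 0.018])]
top left_1 [(0.96, [262.0, 229.0], [0.508, 0.121, 0.018]), (0.93, [302.0, 226.0], [0.515, -0.006, 0.018])]
top left_2 [(0.96, [262.0, 229.0], [0.508, 0.121, 0.018]), (0.93, [302.0, 226.0], [0.515, -0.006, 0.018])]
top left_3 [(0.96, [262.0, 229.0], [0.508, 0.121, 0.018]), (0.93, [302.0, 226.0], [0.515, -0.006, 0.018])]
top left_4 [(0.96, [262.0, 229.0], [0.508, 0.121, 0.018]), (0.93, [302.0, 226.0], [0.515, -0.006, 0.018])]
top right_0 [(0.96, [371.0, 243.0], [0.455, -0.224, 0.018]), (0.84, [352.0, 236.0], [0.479, -0.167, 0.018])]
top right_1 [(0.96, [371.0, 243.0], [0.455, -0.224, 0.018]), (0.84, [352.0, 236.0], [0.479, -0.167, 0.018])]
top right_2 [(0.96, [371.0, 243.0], [0.455, -0.224, 0.018]), (0.84, [352.0, 236.0], [0.479, -0.167, 0.018])]
top right_3 [(0.96, [371.0, 243.0], [0.455, -0.224, 0.018]), (0
[... 876 characters left out ...]
cene right_0 [(0.79, [188.0, 177.0], [0.491, -0.308, 0.018]), (0.78, [214.0, 179.0], [0.471, -0.223, 0.018])]
scene right_1 [(0.79, [188.0, 177.0], [0.491, -0.308, 0.018]), (0.78, [214.0, 179.0], [0.471, -0.223, 0.018])]
scene right_2 [(0.79, [188.0, 177.0], [0.491, -0.308, 0.018]), (0.78, [214.0, 179.0], [0.471, -0.223, 0.018])]
scene right_3 [(0.79, [188.0, 177.0], [0.491, -0.308, 0.018]), (0.78, [214.0, 179.0], [0.471, -0.223, 0.018])]
scene right_4 [(0.79, [188.0, 177.0], [0.491, -0.308, 0.018]), (0.78, [214.0, 179.0], [0.471, -0.223, 0.018])]
1.4 [0.2649228  0.59358867 0.24129549] [ 1.79992974e+02 -1.42263798e-04  1.55951068e+02] [ 0.17488213 -0.686139   -0.20016154] 0.08712711801971262
```

View pics/top0.png

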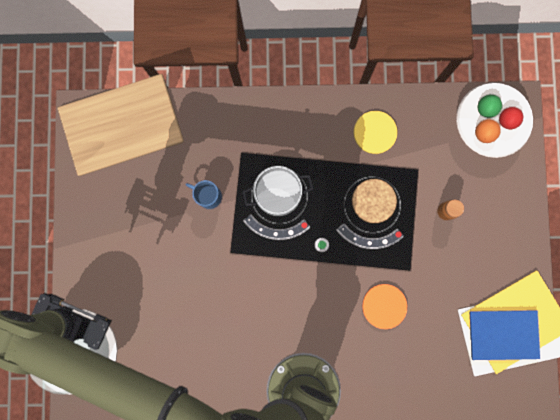

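View pics/scene0.png

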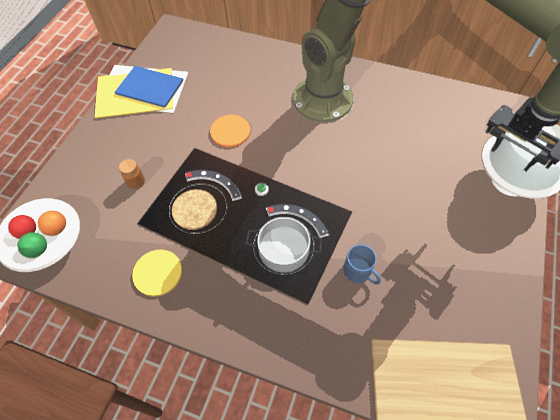

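The top view shows the pan at (277,190) on the left zone, with the left bar running from (248,221) to its red dot at (304,225). The cork trivet is on the right zone at (374,201), and the key is at (321,244). The yellow disc (376,131) and the orange disc (385,306) are decoys. The scene view agrees, so the left bar is the one meant. Next I'll get a closer wrist view.

```bash
python3 -m creep '0.027 -0.055 0.004 -8.25 0;0.027 -0.055 0.004 -8.25 0;0.027 -0.055 0.004 -8.25 0;0.027 -0.055 0.004 -8.25 0;0.027 -0.055 0.004 -8.25 0;0.027 -0.055 0.004 -8.25 0;0.027 -0.055 0.004 -8.25 0;0.027 -0.055 0.004 -8.25 0' 10
python3 -m creep '0 -0.04 0.01 0 0;0 -0.04 0.01 0 0;0 0 0 0 0;0 0 0 0 0'
cat > look.py <<'E'
from h import *
import sys
o=get_obs();print(o["time_s"],o["tool_pos"],o["tool_rot"],o["force"],o["grip_width"])
im=cams.read_camera("wrist"); cal=cams.calibration("wrist")
cv2.imwrite(f"pics/{sys.argv[1]}.png",im[:,:,::-1])
for k,z in dict(left_0=.018,right_0=.018,start_key_top=.028,pan=.006).items():
    for a in finder.tip_of(k,"wrist")[:8]: print(k,round(a["p"],2),np.round(a["xy"],1).tolist(),np.round(ray("wrist",a["xy"],z,cal),4).tolist())
E
python3 look.py w1
```

```text
time_s: 2.4
tool_pos: [0.4816, 0.1517, 0.2738]
tool_rot: [179.9, -0.0, 89.7]
force: [0.7, 0.6, -0.2]
grip_width: 0.0149
grasp_force: 0.0
time_s: 2.9
tool_pos: [0.4808, 0.0744, 0.2933]
tool_rot: [180.0, -0.0, 90.0]
force: [-0.3, 0.4, -0.1]
grip_width: 0.0002
grasp_force: 0.0
2.9 [0.48081341 0.07437141 0.2933071 ] [ 1.79988595e+02 -4.87526419e-02  8.99798071e+01] [-0.33650834  0.43136577 -0.12961889] 0.00020140468716346076
left_0 0.81 [302.5, 131.1] [0.5067, 0.1279, 0.018]
left_0 0.69 [294.3, 199.3] [0.4968, 0.033, 0.018]
left_0 0.68 [323.1, 103.2] [0.5328, 0.1634, 0.018]
left_0 0.67 [307.9, 226.5] [0.5172, -0.0084, 0.018]
left_0 0.62 [291.2, 162.8] [0.492, 0.0853, 0.018]
right_0 0.65 [279.6, 320.3] [0.4755, -0.1708, 0.018]
right_0 0.52 [269.8, 344.4] [0.4591, -0.2182, 0.018]
start_key_top 0.53 [268.9, 348.1] [0.458, -0.2166, 0.028]
```

View pics/w1.png

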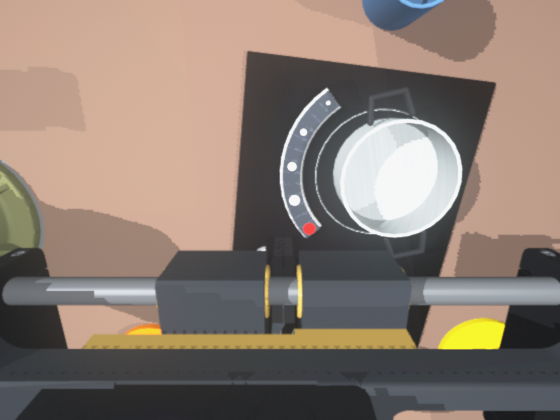

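The wrist view shows the left bar's five marks from the small dot (327,103) to the red dot (309,228), with the pan inside the arc. The mug at (400,10) is well clear. I'll fit the hob pose to the five marks.

```bash
cat > fit.py <<'E'
import numpy as np
from scipy.optimize import least_squares
a=np.radians((2-np.arange(5))*np.degrees(.049/.125))
M=np.c_[.07-.125*np.cos(a),.15+.125*np.sin(a)]
P=np.array([[.5328,.1634],[.5067,.1279],[.492,.0853],[.4968,.033],[.5172,-.0084]])
def T(v,m): c,s=np.cos(v[2]),np.sin(v[2]); return m@np.array([[c,s],[-s,c]])+v[:2]
r=least_squares(lambda v:(T(v,M)-P).ravel(),[.52,-.07,-.08],loss='soft_l1',f_scale=.003)
v=r.x; print(v[:2],np.degrees(v[2])); print(np.round((T(v,M)-P)*1e3,1))
b=np.radians(np.linspace(44.9,-44.9,17)); L=np.c_[.07-.125*np.cos(b),.15+.125*np.sin(b)]
W=T(v,L); print(np.round(W,4).tolist()); print("key",T(v,np.array([[-.075,0]])),"zone",T(v,np.array([[.07,.15]])))
E
python3 fit.py
python3 - <<'E'
# subpixel blobs for bright dots near the bar in w1
import cv2,numpy as np
from h import ray
im=cv2.imread("pics/w1.png")
for x,y in [(327,103),(304,131),(292,166),(295,200),(309,228)]:
    c=im[y-9:y+10,x-9:x+10].astype(int); m=(c[:,:,2]>150)
    n,l,s,ct=cv2.connectedComponentsWithStats(m.astype(np.uint8))
    for i in range(1,n):
        if 4<s[i,4]: p=ct[i]+[x-9,y-9]; print(s[i,4],p.round(1),ray("wrist",p,.018).round(4))
E
```

```text
[ 0.53064004 -0.07275546] -5.767186856338949
[[ 3.4  2.8]
 [-1.5  0.7]
 [-1.  -3.3]
 [-1.2  0.5]
 [ 1.2 -1.1]]
[[0.5361, 0.1661], [0.5271, 0.1579], [0.5188, 0.1489], [0.5115, 0.139], [0.5052, 0.1286], [0.5, 0.1175], [0.4958, 0.106], [0.4928, 0.0941], [0.491, 0.082], [0.4904, 0.0698], [0.4909, 0.0576], [0.4927, 0.0454], [0.4956, 0.0336], [0.4997, 0.022], [0.5049, 0.0109], [0.5111, 0.0004], [0.5184, -0.0094]]
key [[ 0.45601966 -0.06521897]] zone [[0.61535871 0.06945124]]
22 [319.9  95.6] [0.5282 0.1722 0.018 ]
27 [327.7 102.4] [0.5387 0.1639 0.018 ]
14 [334.  110.6] [0.5474 0.1537 0.018 ]
16 [295.9 124.1] [0.4977 0.1365 0.018 ]
51 [303.1 131.6] [0.5074 0.1267 0.018 ]
14 [311.4 136.4] [0.5188 0.1205 0.018 ]
15 [283.3 161.1] [0.481  0.0872 0.018 ]
82 [291.5 166. ] [0.4924 0.0804 0.018 ]
21 [300.7 169.7] [0.5051 0.0753 0.018 ]
32 [302.8 196.2] [0.5089 0.0372 0.018 ]
114 [294.1 199.9] [0.4966 0.0318 0.018 ]
17 [286.6 205.9] [0.4859 0.0227 0.018 ]
27 [315.9 221.4] [ 0.5286 -0.001   0.018 ]
153 [308.3 228.5] [ 0.5179 -0.012   0.018 ]
```

```bash
sed -i 's/^P=.*/P=np.array([[.5387,.1639],[.5074,.1267],[.4924,.0804],[.4966,.0318],[.5179,-.012]])/' fit.py; sed -i 's/linspace(44.9,-44.9,17)/linspace(46.5,-46.5,17)/' fit.py
cat >> fit.py <<'E'
print(np.round(np.diff(W,axis=0)*1e3,1).tolist(), W[0])
E
python3 fit.py
```

```text
[ 0.5294368  -0.07508962] -6.709119980437808
[[ 0.2 -0.2]
 [-0.1 -0.1]
 [-0.1 -0.1]
 [-0.4 -0. ]
 [ 0.4  0.4]]
[[0.5416, 0.1658], [0.5319, 0.1577], [0.523, 0.1487], [0.5151, 0.1388], [0.5082, 0.1281], [0.5024, 0.1168], [0.4978, 0.105], [0.4945, 0.0928], [0.4923, 0.0803], [0.4915, 0.0677], [0.4919, 0.055], [0.4937, 0.0424], [0.4967, 0.0301], [0.5009, 0.0182], [0.5063, 0.0067], [0.5128, -0.0042], [0.5204, -0.0143]]
key [[ 0.45495039 -0.06632746]] zone [[0.61648177 0.06570517]]
[[-9.8, -8.1], [-8.9, -9.0], [-7.9, -9.9], [-6.9, -10.6], [-5.8, -11.3], [-4.6, -11.8], [-3.4, -12.2], [-2.1, -12.5], [-0.8, -12.6], [0.4, -12.7], [1.7, -12.6], [3.0, -12.3], [4.2, -12.0], [5.4, -11.5], [6.5, -10.9], [7.6, -10.1]] [0.54161975 0.16580851]
```

The fit is good, with residuals under 0.5 mm. Next I'll hover above the start of the bar.

```bash
python3 -m creep '0.012 0.0183 -0.0466 0 0;0.012 0.0183 -0.0466 0 0;0.012 0.0183 -0.0466 0 0;0.012 0.0183 -0.0466 0 0;0.0127 0.0183 -0.0466 0 0;0 0 0 0 0;0 0 0 0 0'
python3 -m creep '0 0 -0.01 0 0;0 0 -0.01 0 0;0 0 0 0 0;0 0 0 0 0'
```

```text
time_s: 4.03
tool_pos: [0.5421, 0.1648, 0.0613]
tool_rot: [179.9, 0.0, 90.0]
force: [1.3, -0.3, 1.0]
grip_width: 0.0001
grasp_force: 0.0
time_s: 4.53
tool_pos: [0.5417, 0.165, 0.0405]
tool_rot: [180.0, -0.0, 89.9]
force: [0.8, 0.5, -0.4]
grip_width: 0.0004
grasp_force: 0.0
```

```bash
python3 -m creep '0 0 -0.002 0 0;0 0 -0.002 0 0;0 0 0 0 0;0 0 0 0 0'
python3 -m creep '0 0 -0.001 0 0;0 0 0 0 0;0 0 0 0 0'
python3 -m creep '0 0 -0.001 0 0;0 0 0 0 0;0 0 0 0 0'
```

```text
time_s: 5.03
tool_pos: [0.5418, 0.1652, 0.0365]
tool_rot: [180.0, -0.0, 89.9]
force: [0.0, 0.5, 0.9]
grip_width: 0.0007
grasp_force: 0.7
time_s: 5.4
tool_pos: [0.5418, 0.1651, 0.0355]
tool_rot: [180.0, -0.0, 89.9]
force: [-1.6, -0.2, 2.6]
grip_width: 0.0007
grasp_force: 1.2
time_s: 5.78
tool_pos: [0.5418, 0.1651, 0.0344]
tool_rot: [180.0, -0.0, 89.9]
force: [0.2, 0.0, 3.3]
grip_width: 0.0004
grasp_force: 1.6
```

Contact came at the expected height, and the bar is now pressed about 2.6 mm (3.3 N). Sliding along the arc.

```bash
python3 -m creep '-0.005 -0.0038 0 0 0;-0.0048 -0.0040 0 0 0;-0.0046 -0.0044 0 0 0;-0.0043 -0.0046 0 0 0;-0.0041 -0.0049 0 0 0;-0.0038 -0.0050 0 0 0;-0.0036 -0.0052 0 0 0;-0.0033 -0.0054 0 0 0'
```

```text
time_s: 6.78
tool_pos: [0.5079, 0.1275, 0.0343]
tool_rot: [-180.0, -0.0, 90.0]
force: [0.5, 2.2, 3.7]
grip_width: 0.0004
grasp_force: 1.7
```

Target here is (0.5082, 0.1281), so it is on track.

```bash
python3 -m creep '-0.0030 -0.0056 0 0 0;-0.0028 -0.0057 0 0 0;-0.0024 -0.0058 0 0 0;-0.0022 -0.0060 0 0 0;-0.0018 -0.0061 0 0 0;-0.0016 -0.0061 0 0 0;-0.0012 -0.0062 0 0 0;-0.0008 -0.0063 0 0 0'
python3 -m creep '-0.0005 -0.0063 0 0 0;-0.0002 -0.0063 0 0 0;0.0001 -0.0063 0 0 0;0.0003 -0.0064 0 0 0;0.0007 -0.0063 0 0 0;0.0010 -0.0063 0 0 0;0.0013 -0.0062 0 0 0;0.0017 -0.0061 0 0 0'
```

```text
time_s: 7.78
tool_pos: [0.4921, 0.0796, 0.0342]
tool_rot: [-180.0, 0.0, 90.0]
force: [-0.6, 3.1, 3.9]
grip_width: 0.0006
grasp_force: 1.7
time_s: 8.78
tool_pos: [0.4967, 0.0293, 0.0342]
tool_rot: [-180.0, 0.0, 89.9]
force: [-0.8, 2.8, 3.2]
grip_width: 0.0003
grasp_force: 1.7
```

```bash
python3 -m creep '0.0020 -0.0060 0 0 0;0.0022 -0.0059 0 0 0;0.0026 -0.0058 0 0 0;0.0028 -0.0057 0 0 0;0.0031 -0.0055 0 0 0;0.0034 -0.0053 0 0 0;0.0037 -0.0051 0 0 0;0.0039 -0.0049 0 0 0'
python3 -m creep '0 0 0 0 0;0 0 0 0 0'
python3 -m creep '0 0 0.01 0 0;0 0 0.03 0 0;0 0 0.05 0 0;0 0 0.05 0 0;0 0 0 0 0;0 0 0 0 0'
```

```text
time_s: 9.78
tool_pos: [0.5206, -0.0148, 0.0342]
tool_rot: [-180.0, 0.0, 89.9]
force: [-1.1, 2.0, 3.4]
grip_width: 0.0005
grasp_force: 1.7
time_s: 10.02
tool_pos: [0.5211, -0.0155, 0.0345]
tool_rot: [179.9, 0.1, 89.9]
force: [-0.1, -1.3, 2.9]
grip_width: 0.0006
grasp_force: 1.6
time_s: 10.78
tool_pos: [0.5198, -0.0142, 0.174]
tool_rot: [-180.0, -0.0, 90.0]
force: [0.2, 0.5, -1.1]
grip_width: 0.0003
grasp_force: 0.0
```

```bash
python3 -m creep '-0.0216 -0.0174 0 0 0;-0.0216 -0.0174 0 0 0;-0.0216 -0.0173 -0.03 0 0;0 0 -0.045 0 0;0 0 -0.044 0 0;0 0 0 0 0;0 0 0 0 0'
python3 -m creep '0 0 -0.005 0 0;0 0 -0.004 0 0;0 0 -0.002 0 0;0 0 0 0 0;0 0 0 0 0'
```

```text
time_s: 11.65
tool_pos: [0.4559, -0.0666, 0.0558]
tool_rot: [-180.0, 0.0, 89.9]
force: [-0.3, -0.5, -0.2]
grip_width: 0.0003
grasp_force: 0.0
time_s: 12.28
tool_pos: [0.4564, -0.0664, 0.0448]
tool_rot: [179.9, -0.0, 90.0]
force: [0.9, -0.2, 3.0]
grip_width: 0.0004
grasp_force: 1.3
```

```bash
python3 -m creep '0 0 -0.0015 0 0;0 0 -0.0015 0 0;0 0 0 0 0;0 0 0 0 0'
```

```text
time_s: 12.78
tool_pos: [0.4565, -0.0664, 0.0417]
tool_rot: [179.9, -0.0, 90.0]
force: [4.1, 2.4, 4.6]
grip_width: 0.0003
grasp_force: 2.2
```

```bash
python3 -m creep '0 0 -0.0005 0 0;0 0 0 0 0;0 0 0 0 0'
python3 -m creep '0 0 0.01 0 0;0 0 0.03 0 0;0 0 0.05 0 0;0 0 0.05 0 0;0 0 0 0 0;0 0 0 0 0'
python3 look.py w2
python3 - <<'E'
from h import *
im=cams.read_camera("scene"); cv2.imwrite("pics/s2.png",cv2.resize(im[130:310,90:400,::-1],None,fx=2.5,fy=2.5))
E
```

```text
time_s: 13.15
tool_pos: [0.4562, -0.0665, 0.0411]
tool_rot: [179.9, -0.0, 90.0]
force: [3.5, 1.5, 5.4]
grip_width: 0.0005
grasp_force: 2.8
time_s: 13.9
tool_pos: [0.454, -0.0667, 0.1797]
tool_rot: [-179.8, 0.0, 89.9]
force: [-0.3, -0.1, -0.8]
grip_width: 0.0009
grasp_force: 0.0
13.9 [ 0.45401881 -0.0667004   0.17970276] [-1.79819504e+02  8.01927994e-03  8.99372696e+01] [-0.34534136 -0.05296527 -0.79086684] 0.0008655335669204615
left_0 0.86 [326.7, 32.7] [0.4924, 0.079, 0.018]
left_0 0.65 [330.4, 89.2] [0.4977, 0.0317, 0.018]
right_0 0.87 [330.5, 251.3] [0.5051, -0.1347, 0.018]
start_key_top 0.83 [286.3, 189.5] [0.4566, -0.0625, 0.028]
pan 0.91 [469.2, 46.5] [0.6274, 0.0698, 0.006]
```

View pics/s2.png

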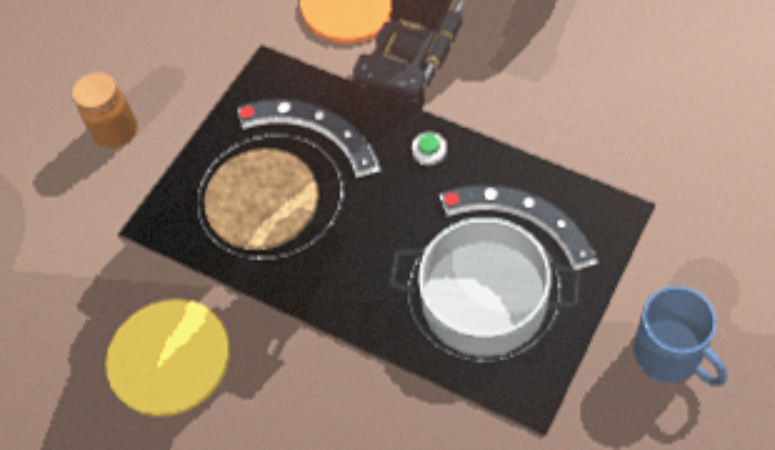

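The scene crop shows the key back up at (430,145). The pan (485,280), trivet (262,198), mug (675,335) and jar (105,108) are where they were, and the arm is clear. Handing in.

```bash
python3 -c "
from cell import ticket; print(ticket.sign_off())"
```

```text
the job is handed in; nothing more can be done
None
```

I slid the fingertips along the left zone's bar from the smallest dot to the red dot, about 2.6 mm down, then pressed the start key about 5.9 mm of its 6 mm. The key came back up, nothing else moved, and I handed the job in at about 14 s.

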